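# Put the spindle collars away on their pins

## Robot

A 6-joint arm with a two-finger parallel gripper is mounted at the origin on the work surface. World frame = base frame: x ahead of the robot, y to its left, z up, the work surface at z = 0. Lengths are in mm, angles in rad, forces in N, time in s.
With the tool pointing down it reaches from about 275 to 750 mm from the base axis. Payload 10.2 kg.
Tool frame: the origin (TCP) lies at the very end of the fingers, on their centre line; the grasp point (between the pads) lies 19 mm behind it; z points along the fingers, y is the line along which they close (so a half turn about z gives the same grasp; the last joint's range is limited). The gripper opens to 85 mm and grips with 20 to 120 N. Pads are 22 mm wide; open, the fingers measure 114 mm over their backs; the gripper's body (76 mm by 85 mm) begins 54 mm behind the grasp point. The pads swing forward as they close: fully open they stand 13 mm farther back than shut.
Start: joints at [-0.223, 0.313, 1.498, -0, 1.331, -0.223], TCP at [525.006, -0.013, 231.294] pointing down, gripper open.
Joint ranges: [-2.94, 2.94], [-0.97, 2.17], [0.19, 2.56], [-1.23, 4.37], [0.02, 3.11], [-2.88, 2.88]. Speed limits (rad/s): [2.39, 2.39, 3.01, 3.14, 3.14, 3.14].

## Interface

Orientations are given as a unit quaternion [w, x, y, z].
In Python, from rig import * gives the robot as it stands. The module is installed in compiled form; this text tells all that it offers.
- The arm moves only by the shell command python3 -m crank 'ROWS' [FORCE]. ROWS is JSON, a list that holds one entry, the list of rows, each a list of 7 numbers: the shift along the tool's x, y, z in units of 25 mm (1.0 is 25 mm), then the turn, a rotation vector about the tool's x, y, z in units of 8 degrees (1.0 is 8 degrees), then the finger opening in mm, from 0 to 85.4. A call has exactly 8 rows; each row shifts and turns the commanded pose from where the row before left it, along the tool's axes as they then stand; what a row does not reach is not made up. A row lasts 1/10 s, in which the tool goes at most 50 mm and 8.59 degrees, less where a joint would pass 70% of its speed; a pose out of reach is approached as far as the arm can. A call is refused whole if a number of a shift passes 1 or a number of a turn 1, either way. A call with a gripper value outside its range is refused whole. The fingers move at their own pace and stop on an object; FORCE is the grip in N (left out, the last holds). Time passes only in rows, so rows that do not move let the fingers close, or fill a call up. It gives the time, the measured TCP pose, the force, the opening and the grip force at its end, in the units of the state.
- sense(): the state, without advancing time (a new reading comes with each control period).
- capture(name): name is "scene" or "side" or "wrist"; returns the picture (384x512x3 uint8, blue, green, red); there is no depth.
- camera_model(name): a dict with "fx", "fy", "cx", "cy" (pixels), "k1" (the pictures are not rectified: a ray, as slopes to the right and down, at radius r is drawn at 1 + k1 r^2 times it, then the intrinsics apply), "world_from_camera" (4x4, takes a point from camera to world coordinates); the wrist camera has in their place "T_tool_cam" (4x4, takes a point from camera to tool coordinates, whose origin is the TCP and whose axes are the flange's). Camera axes: x right, y up, looking along -z (the intrinsics and any distortion apply to the point x, -y, -z); pixel columns grow to the right and rows downward; lengths in mm; the calibration is good to about 2 mm. A picture is of the moment at which its call begins: read the wrist's pose just before it. camera_model takes no time and is no camera call.
- finish_job(): hands the job in; it is judged then, once.
The state is a dict: "time_s": time; "joints": joint angles; "dq": joint speeds; "tau": joint torques, N m; "eef_pos": TCP position; "ee_rot": TCP orientation; "force": force on the tool from outside, world axes, zero at the start; "wrist_torque": the same for the moment, N m; "grip_width": opening from 0.0 (shut) to 1.0 (fully open); "grip_force": force on a finger pad.
Only numpy, scipy, OpenCV 4.12 (cv2) and the standard library are available. Lean on these libraries where they do the work, as an engineer would, in place of code of your own. Each camera call takes 0.05 s, during which the arm holds its last target. There are 200 camera calls.

## Task

Put the four round steel spacer collars away on the three pin stands: each goes on the thickest pin that its bore fits over, lying flat and fully down, and on the thickest pin, which takes two, the thick collar goes at the bottom with the thin one on top of it. Lower each collar all the way down before letting go, do not let it drop, and leave the hexagonal nut, the cutter head and the wooden disc where they lie.

Things in the scene. Friction and masses are not known exactly. Their poses are not given: they have to be found in the camera images.
- collar_thick: loose plain steel spacer collar (round ring with a through bore, flat faces): 64 mm outside diameter, 46 mm bore, 30 mm thick; lies flat. Origin: centre of its underside; z up along the bore. Same diameters as the thin one; told apart by thickness
- collar_thin: loose plain steel spacer collar (round ring with a through bore, flat faces): 64 mm outside diameter, 46 mm bore, 14 mm thick; lies flat. Origin: centre of its underside; z up along the bore
- collar_medium: loose plain steel spacer collar (round ring with a through bore, flat faces): 52 mm outside diameter, 34 mm bore, 24 mm thick; lies flat. Origin: centre of its underside; z up along the bore
- collar_small: loose plain steel spacer collar (round ring with a through bore, flat faces): 40 mm outside diameter, 22 mm bore, 20 mm thick; lies flat. Origin: centre of its underside; z up along the bore
- stand_large: fixed storage stand: 90 x 90 mm square plywood base, 12 mm thick, with one upright round wooden pin, 36 mm diameter, in its middle; the pin's tip is 68 mm above the table and its last 16 mm taper to 16 mm diameter. Origin: centre of the base's underside, on the pin's axis; z up. Collars rest on the base's top, 12 mm above the origin
- stand_medium: fixed storage stand: 90 x 90 mm square plywood base, 12 mm thick, with one upright round wooden pin, 24 mm diameter, in its middle; the pin's tip is 57 mm above the table and its last 16 mm taper to 10 mm diameter. Origin: centre of the base's underside, on the pin's axis; z up. Collars rest on the base's top, 12 mm above the origin
- stand_small: fixed storage stand: 90 x 90 mm square plywood base, 12 mm thick, with one upright round wooden pin, 13 mm diameter, in its middle; the pin's tip is 52 mm above the table and its last 16 mm taper to 4 mm diameter. Origin: centre of the base's underside, on the pin's axis; z up. Collars rest on the base's top, 12 mm above the origin
- hex_nut: loose steel spindle nut, a hexagon 50 mm across flats (58 over corners) with a hexagonal hole 26 mm across flats, 22 mm high; bystander. Origin: centre of its underside, z up
- cutter_head: loose solid aluminium cutter head without a bore, 48 mm diameter, 24 mm high, with a solid 24 mm boss on top (32 mm overall) and two steel knives sticking out (about 74 mm over the knives); bystander. Origin: centre of its underside, z up
- wood_disc: loose solid wooden disc without a hole, 58 mm diameter, 18 mm high; bystander. Origin: centre of its underside, z up
Not all that is in view belongs to the job. Leave any green or purple look-alike of the stand_medium alone. What is shaped like the collar_medium but red is not meant.

How it is judged:
By the outcome, as a careful person would: the job done as asked, in the order asked, and still so for the second after the job is handed in, with the robot touching nothing.
It also fails if it takes over 99 s, if anything falls off the work surface, if the arm or the gripper's body presses on something with over 40 N, if the wrist force passes 120 N, or if a joint passes its speed limit or range.

## Working session

There is one attempt and no reset: what is moved stays moved. The work goes in short steps, Python scripts to look and compute and a shell command to move; the robot and the scene stay as the last step left them, time stands still between calls to the robot, and variables do not carry over. Pictures are saved under pics/ and viewed, at most 14 in all, crops included, and the job is handed in when it is done.

```bash
mkdir -p pics; python3 - <<'E'
from rig import *
import cv2,numpy as np
print(sense())
for n in ("scene","side","wrist"):
    cv2.imwrite(f"pics/{n}0.png",capture(n)); m=camera_model(n); print(n,{k:(np.round(v,4).tolist()) for k,v in m.items()})
E
```

```text
{'time_s': 0.0, 'joints': array([-2.23380627e-01,  3.13450664e-01,  1.49845380e+00, -1.73543464e-05,
        1.33097063e+00, -2.23387173e-01]), 'dq': array([ 0.00068181, -0.00068932,  0.00120545, -0.00085235, -0.000236  ,
        0.000381  ]), 'tau': array([-5.78409599e-04, -4.12261176e+01, -2.59742296e+01, -3.58453699e-04,
        4.11797926e-03, -1.23038126e-05]), 'eef_pos': array([5.24743077e+02, 5.19573535e-02, 2.30728437e+02]), 'ee_rot': array([-5.38097479e-04,  7.07102860e-01,  7.07110412e-01, -3.48831207e-04]), 'force': array([0.88573052, 0.4429055 , 0.88588957]), 'wrist_torque': array([ 0.00201755, -0.01756537, -0.01019332]), 'grip_force': 0.0, 'grip_width': 1.002522626816421}
scene {'fx': 348.9812, 'fy': 348.9812, 'cx': 254.9441, 'cy': 189.9338, 'k1': 0.0024, 'world_from_camera': [[-0.537, -0.461, 0.7064, 1091.6115], [0.8436, -0.2925, 0.4504, 452.1589], [-0.001, 0.8378, 0.546, 500.7139], [0.0, 0.0, 0.0, 1.0]]}
side {'fx': 466.745, 'fy': 466.745, 'cx': 252.9977, 'cy': 184.7954, 'k1': 0.0146, 'world_from_camera': [[0.9754, 0.1287, -0.1789, 304.2867], [-0.2196, 0.5003, -0.8376, -930.2652], [-0.0183, 0.8563, 0.5162, 652.4328], [0.0, 0.0, 0.0, 1.0]]}
wrist {'fx': 266.3879, 'fy': 266.3879, 'cx': 257.902, 'cy': 193.9203, 'k1': -0.0073, 'T_tool_cam': [[0.0002, 0.9639, 0.2661, 67.6199], [1.0, -0.0004, 0.0008, -0.5209], [0.0009, 0.2661, -0.9639, -141.0214], [0.0, 0.0, 0.0, 1.0]]}
```

View pics.

View pics/scene0.png

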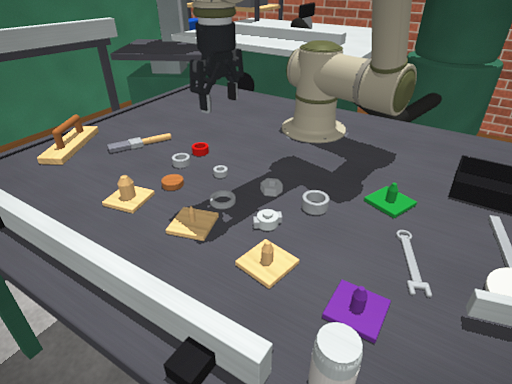

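View pics/side0.png

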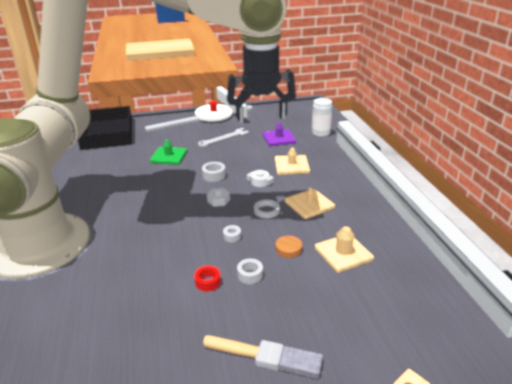

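View pics/wrist0.png

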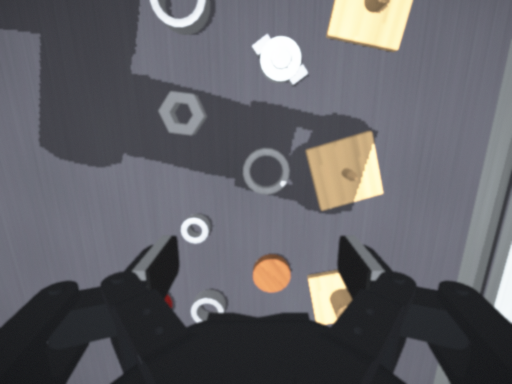

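```bash
cat > h.py <<'E'
from rig import *
import cv2,numpy as np
from scipy.spatial.transform import Rotation as R
def cam(n,s=None):
    m=camera_model(n)
    if n!="wrist": return m,np.array(m["world_from_camera"])
    s=s or sense(); T=np.eye(4); q=s["ee_rot"]
    T[:3,:3]=R.from_quat([q[1],q[2],q[3],q[0]]).as_matrix(); T[:3,3]=s["eef_pos"]
    return m,T@np.array(m["T_tool_cam"])
def pts(n,uv,z,s=None):
    "pixels -> world xy on the plane at height z"
    m,T=cam(n,s); uv=np.atleast_2d(uv).astype(float)
    d=np.c_[(uv[:,0]-m["cx"])/m["fx"],(uv[:,1]-m["cy"])/m["fy"]]; r0=d.copy()
    for _ in range(5): r0=d/(1+m["k1"]*(r0**2).sum(1))[:,None]
    v=np.c_[r0[:,0],-r0[:,1],-np.ones(len(r0))]@T[:3,:3].T; c=T[:3,3]
    return (c+v*((z-c[2])/v[:,2])[:,None])[:,:2]
def show(name,img,box=None,f=1):
    if box: x0,y0,x1,y1=box; img=img[y0:y1,x0:x1]
    cv2.imwrite(f"pics/{name}.png",cv2.resize(img,None,fx=f,fy=f,interpolation=cv2.INTER_CUBIC))
E
python3 - <<'E'
from h import *
W=dict(nut=((182,113),22),thin=((266,171),14),small=((195,231),20),disc=((272,272),18),med=((207,306),24),pS=((347,173),52),bS=((345,170),12))
S=dict(thick=((213,168),30),nut=((219,195),22),thin=((267,208),14),small=((232,231),20),med=((250,267),24),red=((207,274),24),disc=((289,244),18),cutter=((261,177),20),pL=((345,229),68),pM=((293,150),57),pS=((312,189),52))
C=dict(thick=((316,198),30),thin=((222,199),14),small=((220,169),20),med=((181,157),24),red=((200,147),24),disc=((172,180),18),cutter=((267,216),20),pL=((125,178),68),pM=((266,243),57),pS=((191,209),52))
for n,D in (("wrist",W),("side",S),("scene",C)):
    print(n,{k:pts(n,p,z)[0].round().tolist() for k,(p,z) in D.items()})
E
```

```text
wrist {'nut': [428.0, 77.0], 'thin': [535.0, 1.0], 'small': [434.0, -84.0], 'disc': [545.0, -152.0], 'med': [446.0, -207.0], 'pS': [633.0, 6.0], 'bS': [643.0, 2.0]}
side {'thick': [433.0, 195.0], 'nut': [428.0, 65.0], 'thin': [535.0, -10.0], 'small': [433.0, -89.0], 'med': [446.0, -223.0], 'red': [358.0, -222.0], 'disc': [545.0, -163.0], 'cutter': [553.0, 130.0], 'pL': [653.0, -204.0], 'pM': [661.0, 193.0], 'pS': [648.0, -11.0]}
scene {'thick': [434.0, 206.0], 'thin': [540.0, 4.0], 'small': [432.0, -84.0], 'med': [442.0, -219.0], 'red': [361.0, -214.0], 'disc': [544.0, -158.0], 'cutter': [546.0, 137.0], 'pL': [654.0, -196.0], 'pM': [661.0, 202.0], 'pS': [649.0, 5.0]}
```

```bash
python3 -m crank '[[[1,-0.46,0.4,0,0,0,85],[1,-0.46,0.4,0,0,0,85],[1,-0.46,0.4,0,0,0,85],[1,-0.46,0.4,0,0,0,85],[1,-0.46,0.4,0,0,0,85],[1,-0.46,0.4,0,0,0,85],[1,-0.46,0.4,0,0,0,85],[1,-0.46,0.4,0,0,0,85]]]' 60
python3 -m crank '[[[0,0,0,0,0,0,74],[0,0,0,0,0,0,74],[0,0,0,0,0,0,74],[0,0,0,0,0,0,74],[0,0,0,0,0,0,74],[0,0,0,0,0,0,74],[0,0,0,0,0,0,74],[0,0,0,0,0,0,74]]]'
python3 - <<'E'
from h import *
s=sense(); w=capture("wrist"); sd=capture("side"); print(s["eef_pos"],s["ee_rot"],s["grip_width"])
m,T=cam("side")
def proj(P):
    p=np.linalg.inv(T)@np.append(P,1); a=np.array([p[0],-p[1]])/-p[2]; a*=1+m["k1"]*(a@a); return a*m["fx"]+[m["cx"],m["cy"]]
e=s["eef_pos"]
for dx in (-37,37):
  for dz in (0,10): print(dx,dz,proj(e+[dx,0,dz]).round(1))
cv2.imwrite("pics/w1.png",w)
u,v=proj(e).astype(int); print(u,v)
a=cv2.resize(sd[v-50:v+40,u-60:u+60],None,fx=5,fy=5); show("m1",np.hstack([cv2.resize(w,(600,450)),a[:,:200]*0]) if 0 else a)
E
```

```text
time_s: 0.95
eef_pos: [432.3, 200.9, 150.8]
ee_rot: [-0.0, 0.707, 0.707, -0.0]
force: [0.1, 0.1, -0.1]
grip_width: 0.996
grip_force: 0.0
time_s: 1.75
eef_pos: [433.1, 199.9, 151.3]
ee_rot: [-0.0, 0.707, 0.707, 0.0]
force: [-0.3, -1.1, 0.2]
grip_width: 0.866
grip_force: 0.0
[433.05250824 199.9103807  151.31595511] [-5.56601385e-06  7.07175243e-01  7.07038312e-01  2.44091136e-05] 0.8663242313596207
-37 0 [195.9 128.2]
-37 10 [195.6 124.7]
37 0 [223.8 125.2]
37 10 [223.6 121.7]
209 126
```

View pics/w1.png

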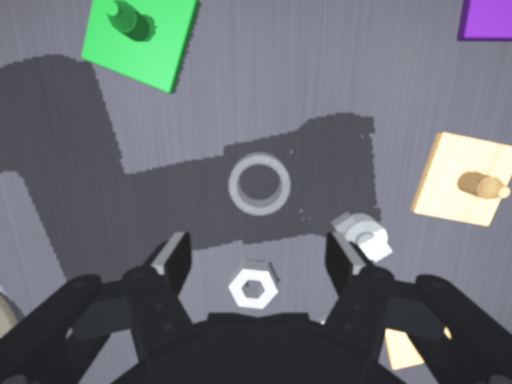

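View pics/m1.png

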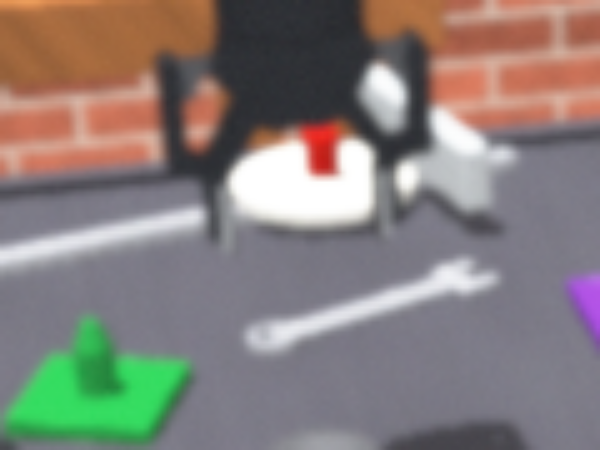

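```bash
cat >> h.py <<'E'
def ring(img,guess,rad,zt,s,lo=12,dbg=None):
    "round rim about a guessed pixel: strongest radial bright-to-dark edge, fitted as a circle in the plane zt"
    g=cv2.GaussianBlur(cv2.cvtColor(img,cv2.COLOR_BGR2GRAY),(3,3),0).astype(np.float32)
    m,T=cam("wrist",s); k=m["fx"]/(T[2,3]-zt)
    c=np.array(guess,float); r=rad*k
    for it in range(4):
        a=np.linspace(0,2*np.pi,120,endpoint=False); w=[.25,.2,.15,.12][it]
        q=np.linspace(1-w,1+w,60)*r
        X=c[0]+np.cos(a)[:,None]*q; Y=c[1]+np.sin(a)[:,None]*q
        P=cv2.remap(g,X.astype(np.float32),Y.astype(np.float32),cv2.INTER_LINEAR)
        D=P[:,:-4]-P[:,4:]; j=D.argmax(1); ok=D.max(1)>lo
        e=np.c_[X[np.arange(120),j+2],Y[np.arange(120),j+2]][ok]
        (x,y),ax,_=cv2.fitEllipse(e.astype(np.float32)); 
        c=np.array([x,y]); r=np.mean(ax)/2
    W=pts("wrist",e,zt,s); A=np.c_[2*W,np.ones(len(W))]
    for _ in range(6):
        p=np.linalg.lstsq(A,(W**2).sum(1),rcond=None)[0]; R_=np.sqrt(p[2]+p[0]**2+p[1]**2)
        d=np.abs(np.hypot(*(W-p[:2]).T)-R_); kp=d<max(.8,1.5*np.median(d)); W,A=W[kp],A[kp]
    return p[:2].round(1),R_.round(1),len(W),c.round(1)
E
python3 - <<'E'
from h import *
s=sense(); im=cv2.imread("pics/w1.png")
print(ring(im,(260,184),32,30,s))
print("pM",pts("wrist",[(489,188)],52,s))
E
```

```text
(array([433.5, 203.7]), np.float64(31.3), 84, array([259.1, 184.8]))
pM [[648.2752009  207.07701467]]
```

```bash
python3 -m crank '[[[0.15,0.02,0.8,0,0,0,74],[0,0,0.8,0,0,0,74],[0,0,0.8,0,0,0,74],[0,0,0.8,0,0,0,74],[0,0,0.8,0,0,0,74],[0,0,0.8,0,0,0,74],[0,0,0.8,0,0,0,74],[0,0,0.37,0,0,0,74]]]' 60
python3 -m crank '[[[0,0,0,0,0,0,74],[0,0,0,0,0,0,58],[0,0,0,0,0,0,58],[0,0,0,0,0,0,58],[0,0,0,0,0,0,58],[0,0,0,0,0,0,58],[0,0,0,0,0,0,58],[0,0,0,0,0,0,58]]]' 60
python3 - <<'E'
from h import *
show("s2",capture("side"),(150,90,310,220),5)
E
```

```text
time_s: 2.65
eef_pos: [432.8, 203.6, 0.7]
ee_rot: [-0.001, 0.707, 0.707, -0.001]
force: [-0.1, -0.3, -1.2]
grip_width: 0.863
grip_force: 0.0
time_s: 3.45
eef_pos: [434.1, 203.8, 3.2]
ee_rot: [0.001, 0.707, 0.707, 0.001]
force: [-2.6, -0.7, 7.0]
grip_width: 0.734
grip_force: 66.2
```

View pics/s2.png

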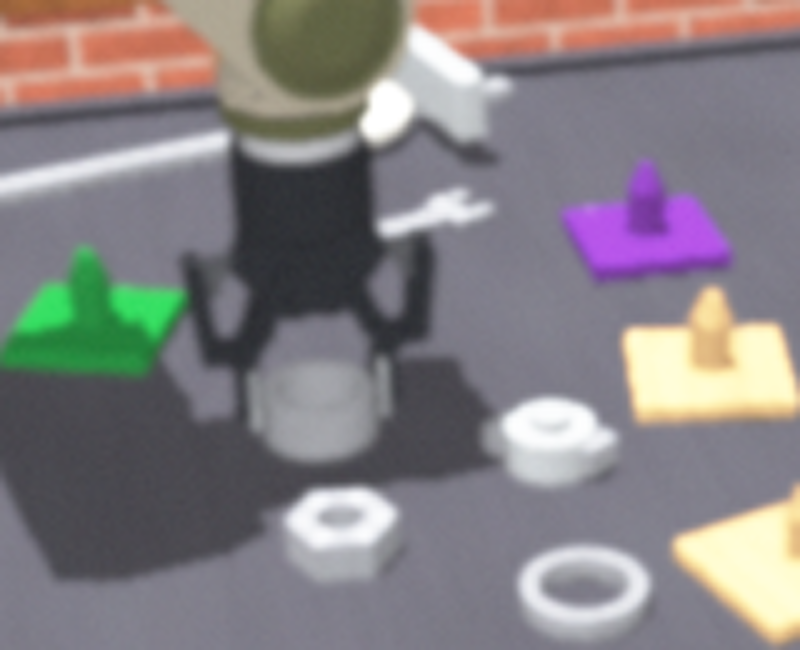

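```bash
python3 -m crank '[[[0,0,-0.4,0,0,0,58],[0,0,-0.8,0,0,0,58],[0,0,-1,0,0,0,58],[0,0,-1,0,0,0,58],[0,0,-1,0,0,0,58],[-0.9,0.33,-0.4,0,0,0,58],[-0.9,0.33,-0.2,0,0,0,58],[-0.9,0.33,0,0,0,0,58]]]'
python3 -m crank '[[[-0.93,0.33,0,0,0,0,58],[-0.93,0.33,0,0,0,0,58],[-0.93,0.33,0,0,0,0,58],[-0.93,0.33,0,0,0,0,58],[-0.93,0.33,0,0,0,0,58],[-0.93,0.33,0,0,0,0,58],[-0.93,0.33,0,0,0,0,58],[-0.93,0.33,0,0,0,0,58]]]'
python3 -m crank '[[[-0.93,0.33,0,0,0,0,58],[-0.93,0.33,0,0,0,0,58],[-0.93,0.33,0,0,0,0,58],[-0.93,0.33,0,0,0,0,58],[-0.93,0.33,0,0,0,0,58],[-0.93,0.33,0,0,0,0,58],[-0.93,0.33,0,0,0,0,58],[-0.93,0.33,0,0,0,0,58]]]'
python3 -m crank '[[[0,0,0,0,0,0,58],[0,0,0,0,0,0,58],[0,0,0,0,0,0,58],[0,0,0,0,0,0,58],[0,0,0,0,0,0,58],[0,0,0,0,0,0,58],[0,0,0,0,0,0,58],[0,0,0,0,0,0,58]]]'
python3 - <<'E'
from h import *
s=sense(); print(s["eef_pos"],s["ee_rot"]); cv2.imwrite("pics/w3.png",capture("wrist"))
E
```

```text
time_s: 4.3
eef_pos: [458.6, 135.6, 123.5]
ee_rot: [0.001, 0.707, 0.707, 0.001]
force: [1.3, 0.7, -4.6]
grip_width: 0.731
grip_force: 67.5
time_s: 5.1
eef_pos: [524.2, -50.6, 122.6]
ee_rot: [-0.0, 0.707, 0.707, -0.0]
force: [-0.1, 0.2, -3.8]
grip_width: 0.731
grip_force: 67.5
time_s: 5.9
eef_pos: [590.2, -236.5, 122.5]
ee_rot: [-0.0, 0.707, 0.707, -0.0]
force: [-0.3, 0.4, -3.9]
grip_width: 0.732
grip_force: 67.5
time_s: 6.7
eef_pos: [590.3, -235.7, 122.1]
ee_rot: [-0.0, 0.707, 0.707, -0.0]
force: [-1.4, 1.4, -3.5]
grip_width: 0.735
grip_force: 67.5
[ 590.25022799 -235.66932518  122.06228538] [-1.24964523e-05  7.07047948e-01  7.07165609e-01 -1.44058802e-05]
```

View pics/w3.png

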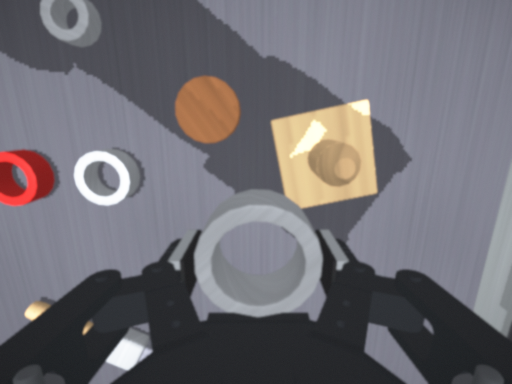

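```bash
python3 - <<'E'
from h import *
s=sense(); im=cv2.imread("pics/w3.png")
print("pin top",pts("wrist",[(345,167)],68,s),"base",pts("wrist",[(272,121),(377,191),(369,100),(299,208)],12,s).round(1).tolist())
# base by mask
hsv=cv2.cvtColor(im,cv2.COLOR_BGR2HSV); mk=cv2.inRange(hsv,(8,50,60),(28,255,255)); mk[:, :265]=0
c=max(cv2.findContours(mk,0,2)[0],key=cv2.contourArea); W=pts("wrist",c[:,0],12,s).astype(np.float32); print("rect",cv2.minAreaRect(W))
g=(258,256)
for R_ in (32,): print("collar",ring(im,g,R_,149.7,s),ring(255-im,g,23,149.7,s))
for p,z in (((103,178),24),((207,109),18),((68,13),20)): print(pts("wrist",p,z,s))
print("med",ring(im,(101,178),26,24,s))
E
```

```text
pin top [[ 653.95573424 -201.25174344]] base [[602.3, -168.6], [705.7, -234.4], [688.6, -150.4], [630.3, -251.9]]
rect ((653.21337890625, -201.9962615966797), (90.13404846191406, 90.07597351074219), 11.965763092041016)
collar (array([ 589.6, -233.3]), np.float64(30.5), 48, array([258.2, 256.3])) (array([ 588. , -224.7]), np.float64(28.1), 13, array([255.8, 238.2]))
[[ 447.23098059 -218.97890907]]
[[ 544.8055157  -158.40108472]]
[[437.10864236 -84.66137799]]
med (array([ 445.8, -219.5]), np.float64(25.6), 120, array([101.5, 177.8]))
```

```bash
python3 -m crank '[[[0.34,0.63,0,0,0,0,58],[0.34,0.63,0,0,0,0,58],[0.34,0.63,0,0,0,0,58],[0.34,0.636,0,0,0,0,58],[0,0,0.4,0,0,0,58],[0,0,0.4,0,0,0,58],[0,0,0.4,0,0,0,58],[0,0,0.2,0,0,0,58]]]'
python3 -m crank '[[[0,0,0,0,0,0,58],[0,0,0.3,0,0,0,58],[0,0,0.3,0,0,0,58],[0,0,0.3,0,0,0,58],[0,0,0.3,0,0,0,58],[0,0,0,0,0,0,58],[0,0,0,0,0,0,58],[0,0,0,0,0,0,58]]]'
python3 - <<'E'
from h import *
s=sense(); print(s["eef_pos"]); cv2.imwrite("pics/w4.png",capture("wrist")); w=capture("wrist")[150:384,130:400]; sd=capture("side"); a=cv2.resize(sd[180:290,280:410],None,fx=4,fy=4)
b=cv2.resize(w,None,fx=1.1,fy=1.1); h=max(a.shape[0],b.shape[0])
cv2.imwrite("pics/m4.png",np.hstack([cv2.copyMakeBorder(i,0,h-i.shape[0],0,0,0) for i in (a,b)])[:, :800])
E
```

```text
time_s: 7.55
eef_pos: [652.3, -202.0, 85.3]
ee_rot: [-0.001, 0.707, 0.707, -0.0]
force: [-0.4, -0.1, -3.9]
grip_width: 0.735
grip_force: 67.6
time_s: 8.35
eef_pos: [653.6, -201.9, 57.5]
ee_rot: [0.0, 0.707, 0.707, 0.0]
force: [0.8, 0.2, -4.2]
grip_width: 0.731
grip_force: 67.6
[ 653.64771572 -201.85546788   57.46446986]
```

View pics/m4.png

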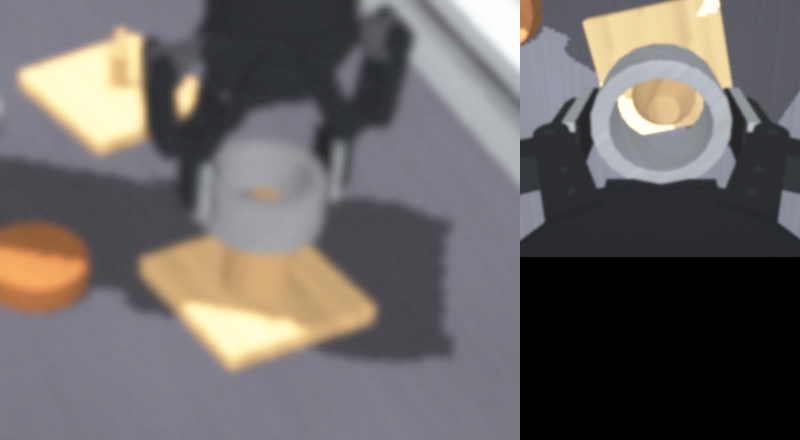

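```bash
python3 -m crank '[[[0,0,0.3,0,0,0,58],[0,0,0.3,0,0,0,58],[0,0,0.3,0,0,0,58],[0,0,0.3,0,0,0,58],[0,0,0.3,0,0,0,58],[0,0,0.1,0,0,0,58],[0,0,0,0,0,0,58],[0,0,0,0,0,0,58]]]'
python3 -m crank '[[[0,0,0.05,0,0,0,58],[0,0,0.05,0,0,0,58],[0,0,0,0,0,0,58],[0,0,0,0,0,0,58],[0,0,0,0,0,0,58],[0,0,0,0,0,0,58],[0,0,0,0,0,0,58],[0,0,0,0,0,0,58]]]'
```

```text
time_s: 9.3
eef_pos: [653.6, -201.9, 17.4]
ee_rot: [0.0, 0.707, 0.707, 0.0]
force: [0.6, 0.2, -4.1]
grip_width: 0.729
grip_force: 67.6
time_s: 10.1
eef_pos: [653.6, -201.9, 15.3]
ee_rot: [0.0, 0.707, 0.707, 0.0]
force: [-2.5, 0.7, 6.0]
grip_width: 0.735
grip_force: 68.6
```

```bash
python3 -m crank '[[[0,0,0,0,0,0,74],[0,0,0,0,0,0,74],[0,0,0,0,0,0,74],[0,0,-0.1,0,0,0,74],[0,0,-0.3,0,0,0,74],[0,0,-0.6,0,0,0,74],[0,0,-1,0,0,0,74],[0,0,-1,0,0,0,74]]]'
python3 -m crank '[[[0,0,-1,0,0,0,74],[0,0,-0.6,0,0,0,74],[0.8,-0.47,0,0,0,0,74],[0.8,-0.47,0,0,0,0,74],[0.8,-0.47,0,0,0,0,74],[0.8,-0.47,0,0,0,0,74],[0.8,-0.47,0,0,0,0,74],[0.8,-0.47,0,0,0,0,74]]]'
python3 -m crank '[[[0.8,-0.47,0,0,0,0,74],[0.8,-0.47,0,0,0,0,74],[0.8,-0.47,0,0,0,0.8,74],[0.8,-0.47,0,0,0,0.8,74],[0,0,0,0,0,0.8,74],[0,0,0,0,0,0.8,74],[0,0,0,0,0,0.8,74],[0,0,0,0,0,1,74]]]'
python3 -m crank '[[[0,0,0,0,0,1,74],[0,0,0,0,0,0,74],[0,0,0,0,0,0,74],[0,0,0,0,0,0,74],[0,0,0,0,0,0,74],[0,0,0,0,0,0,74],[0,0,0,0,0,0,74],[0,0,0,0,0,0,74]]]'
python3 - <<'E'
from h import *
s=sense(); print(s["eef_pos"],s["ee_rot"],s["joints"][5]); cv2.imwrite("pics/w5.png",capture("wrist"))
E
```

```text
time_s: 10.9
eef_pos: [653.5, -201.8, 91.7]
ee_rot: [0.0, 0.707, 0.707, 0.0]
force: [-0.1, 0.2, 1.0]
grip_width: 0.865
grip_force: 0.0
time_s: 11.7
eef_pos: [582.4, -81.0, 130.1]
ee_rot: [0.0, 0.707, 0.707, 0.0]
force: [1.5, -0.2, -0.5]
grip_width: 0.869
grip_force: 0.0
time_s: 12.5
eef_pos: [538.2, -0.5, 130.1]
ee_rot: [0.0, 0.907, 0.42, 0.0]
force: [-0.2, 0.5, -0.4]
grip_width: 0.867
grip_force: 0.0
time_s: 13.3
eef_pos: [538.2, -0.6, 129.5]
ee_rot: [-0.0, 0.934, 0.359, -0.0]
force: [0.8, 0.5, 0.5]
grip_width: 0.862
grip_force: 0.0
[538.20572362  -0.56125179 129.52312021] [-1.12580343e-05  9.33515858e-01  3.58536111e-01 -2.49605937e-05] 0.6185573911279024
```

View pics/w5.png

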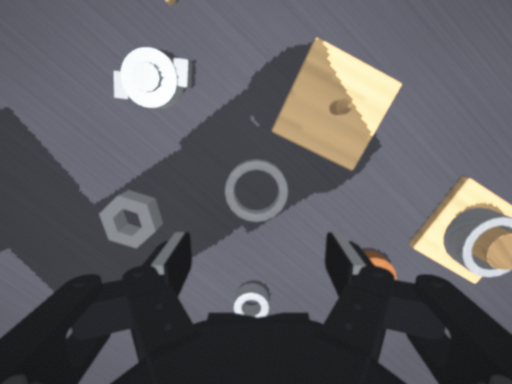

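```bash
cat >> h.py <<'E'
def units(s,dx,dy):
    q=s["ee_rot"]; r=R.from_quat([q[1],q[2],q[3],q[0]]); return (r.inv().apply([dx,dy,0])/25).round(3)
def rect(im,box,s):
    hsv=cv2.cvtColor(im,cv2.COLOR_BGR2HSV); mk=cv2.inRange(hsv,(8,50,50),(28,255,255)); k=np.zeros_like(mk); k[box[1]:box[3],box[0]:box[2]]=255
    c=max(cv2.findContours(mk&k,0,2)[0],key=cv2.contourArea); return cv2.minAreaRect(pts("wrist",c[:,0],12,s).astype(np.float32))
E
python3 - <<'E'
from h import *
s=sense(); im=cv2.imread("pics/w5.png")
c=ring(im,(256,190),32,14,s,lo=6); print(c, units(s,*(c[0]-s["eef_pos"][:2])))
print(rect(im,(250,20,420,190),s)); print(pts("wrist",[(344,107)],52,s)) 
print("small",ring(im,(252,303),20,20,s), "coll on stand",ring(im,(492,247),32,42,s))
E
```

```text
(array([5.354e+02, 5.000e-01]), np.float64(31.4), 117, array([255.9, 190.5])) [-0.055 -0.106  0.   ]
((643.7405395507812, -0.516571044921875), (89.88706970214844, 90.56077575683594), 16.743192672729492)
[[640.11293721   1.63538271]]
small (array([ 426.4, -109.2]), np.float64(11.6), 8, array([261.4, 316.6])) coll on stand (array([ 652.3, -200.7]), np.float64(31.7), 45, array([496.7, 247.8]))
```

```bash
python3 -m crank '[[[-0.055,-0.106,0.7,0,0,0,74],[0,0,0.8,0,0,0,74],[0,0,0.8,0,0,0,74],[0,0,0.8,0,0,0,74],[0,0,0.8,0,0,0,74],[0,0,0.8,0,0,0,74],[0,0,0.4,0,0,0,74],[0,0,0.08,0,0,0,74]]]' 60
python3 -m crank '[[[0,0,0.02,0,0,0,74],[0,0,0,0,0,0,58],[0,0,0,0,0,0,58],[0,0,0,0,0,0,58],[0,0,0,0,0,0,58],[0,0,0,0,0,0,58],[0,0,0,0,0,0,58],[0,0,0,0,0,0,58]]]' 60
python3 - <<'E'
from h import *
print(sense()["eef_pos"]); show("s6",capture("side"),(190,130,370,280),4)
E
```

```text
time_s: 14.15
eef_pos: [535.0, 0.6, -0.8]
ee_rot: [-0.0, 0.934, 0.358, -0.001]
force: [0.3, -0.4, -0.1]
grip_width: 0.866
grip_force: 0.0
time_s: 14.95
eef_pos: [536.1, 0.3, 1.0]
ee_rot: [0.001, 0.934, 0.358, 0.001]
force: [-1.6, 0.4, 4.9]
grip_width: 0.706
grip_force: 65.6
[5.36115490e+02 3.15504830e-01 9.69036962e-01]
```

View pics/s6.png

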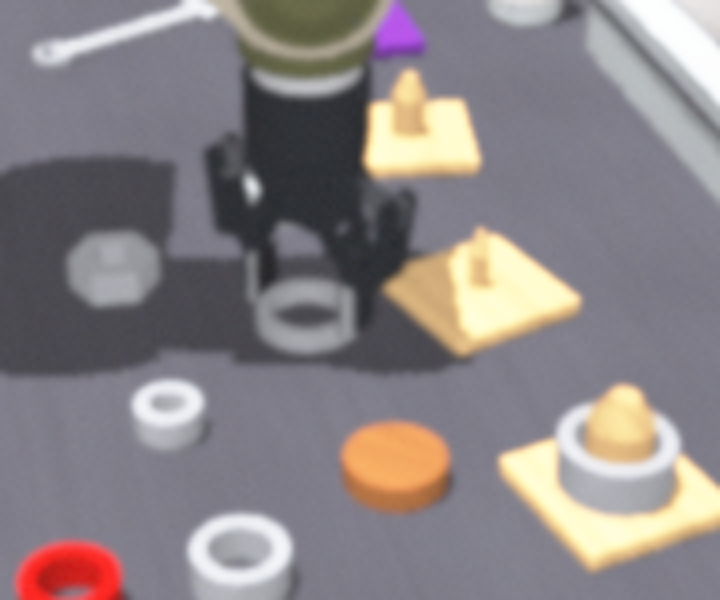

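```bash
python3 -m crank '[[[0,0,-0.4,0,0,0,58],[0,0,-0.8,0,0,0,58],[0,0,-1,0,0,0,58],[0,0,-1,0,0,0,58],[0,0,-0.8,0,0,0,58],[0,0,0,0,0,0,58],[0,0,0,0,0,0,58],[0,0,0,0,0,0,58]]]'
python3 - <<'E'
from h import *
s=sense(); im=capture("wrist"); cv2.imwrite("pics/w7.png",im); print(s["eef_pos"],s["grip_force"])
d=np.array([653.4,-201.8])-s["eef_pos"][:2]; print(units(s,*d))
show("w7c",im,(150,150,370,340),3)
E
```

```text
time_s: 15.8
eef_pos: [534.7, 0.6, 98.5]
ee_rot: [-0.001, 0.934, 0.358, -0.001]
force: [0.3, -0.6, -1.5]
grip_width: 0.711
grip_force: 65.7
[534.73775365   0.60096928  98.47852555] 65.73680838679138
[-1.89   9.193 -0.013]
```

View pics/w7c.png

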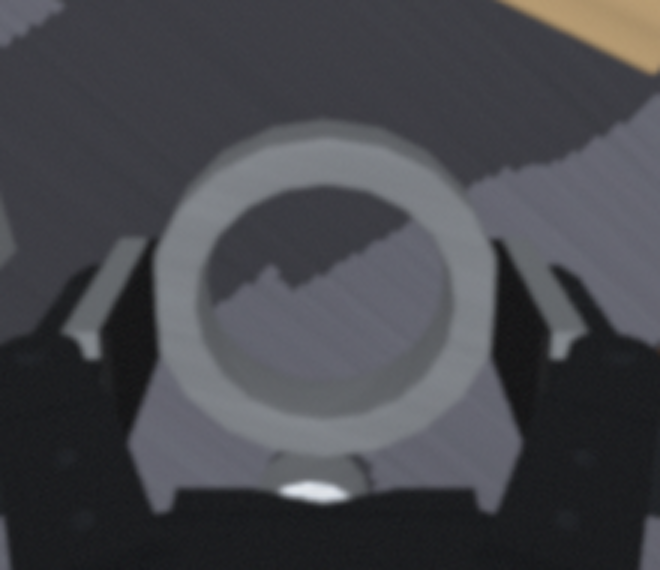

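```bash
python3 -m crank '[[[-0.19,0.918,0,0,0,0,58],[-0.19,0.918,0,0,0,0,58],[-0.19,0.918,0,0,0,0,58],[-0.19,0.918,0,0,0,0,58],[-0.19,0.918,0,0,0,0,58],[-0.19,0.918,0,0,0,0,58],[-0.19,0.918,0,0,0,0,58],[-0.19,0.918,0,0,0,0,58]]]'
python3 -m crank '[[[-0.19,0.918,0,0,0,0,58],[-0.19,0.918,0,0,0,0,58],[0,0,0,0,0,0,58],[0,0,0,0,0,0,58],[0,0,0,0,0,0,58],[0,0,0,0,0,0,58],[0,0,0,0,0,0,58],[0,0,0,0,0,0,58]]]'
python3 - <<'E'
from h import *
s=sense(); im=capture("wrist"); cv2.imwrite("pics/w8.png",im); print(s["eef_pos"])
print("held",pts("wrist",[(258.7,249)],112.5,s), ring(im,(258.7,249),32,112.5,s,lo=8))
d=np.array([653.4,-201.8])-s["eef_pos"][:2]; print(units(s,*d))
E
```

```text
time_s: 16.65
eef_pos: [630.0, -162.1, 98.2]
ee_rot: [-0.001, 0.934, 0.358, -0.001]
force: [0.1, -0.4, -1.5]
grip_width: 0.709
grip_force: 65.7
time_s: 17.45
eef_pos: [653.6, -201.5, 99.7]
ee_rot: [0.0, 0.934, 0.359, 0.0]
force: [-0.0, -1.0, -2.6]
grip_width: 0.71
grip_force: 65.8
[ 653.64101855 -201.52263796   99.68494824]
held [[ 654.56595597 -200.47313994]] (array([ 646.3, -200.1]), np.float64(37.4), 35, array([248. , 253.1]))
[-0.015  0.002 -0.   ]
```

```bash
python3 -m crank '[[[-0.015,0,0.3,0,0,0,58],[0,0,0.3,0,0,0,58],[0,0,0.3,0,0,0,58],[0,0,0.3,0,0,0,58],[0,0,0.3,0,0,0,58],[0,0,0.3,0,0,0,58],[0,0,0,0,0,0,58],[0,0,0,0,0,0,58]]]'
python3 -m crank '[[[0,0,0.2,0,0,0,58],[0,0,0.1,0,0,0,58],[0,0,0.05,0,0,0,58],[0,0,0,0,0,0,58],[0,0,0,0,0,0,58],[0,0,0,0,0,0,58],[0,0,0,0,0,0,58],[0,0,0,0,0,0,58]]]'
python3 -m crank '[[[0,0,0.05,0,0,0,58],[0,0,0.04,0,0,0,58],[0,0,0.04,0,0,0,58],[0,0,0,0,0,0,58],[0,0,0,0,0,0,58],[0,0,0,0,0,0,58],[0,0,0,0,0,0,58],[0,0,0,0,0,0,58]]]'
```

```text
time_s: 18.3
eef_pos: [653.5, -202.1, 54.5]
ee_rot: [0.0, 0.934, 0.358, 0.0]
force: [0.4, -0.5, -2.2]
grip_width: 0.704
grip_force: 65.8
time_s: 19.1
eef_pos: [653.4, -202.1, 45.9]
ee_rot: [0.0, 0.934, 0.358, 0.0]
force: [-0.6, -0.3, -2.6]
grip_width: 0.705
grip_force: 65.8
time_s: 19.9
eef_pos: [653.4, -202.1, 43.0]
ee_rot: [0.0, 0.934, 0.358, 0.0]
force: [-4.0, 0.9, 4.5]
grip_width: 0.706
grip_force: 66.6
```

```bash
python3 -m crank '[[[0,0,0,0,0,0,74],[0,0,0,0,0,0,74],[0,0,0,0,0,0,74],[0,0,-0.1,0,0,0,74],[0,0,-0.3,0,0,0,74],[0,0,-0.6,0,0,0,74],[0,0,-1,0,0,0,74],[0,0,-1,0,0,0,74]]]'
python3 -m crank '[[[0,0,-0.5,0,0,0,62],[-0.8,-0.6,0,0,0,0,62],[-0.8,-0.6,0,0,0,0,62],[-0.8,-0.6,0,0,0,0,62],[-0.8,-0.6,0,0,0,0,62],[-0.8,-0.6,0,0,0,0,62],[-0.8,-0.6,0,0,0,0,62],[-0.8,-0.6,0,0,0,0,62]]]'
python3 -m crank '[[[-0.8,-0.6,0,0,0,0,62],[-0.24,-0.23,0,0,0,0,62],[0,0,0,0,0,0,62],[0,0,0,0,0,0,62],[0,0,0,0,0,0,62],[0,0,0,0,0,0,62],[0,0,0,0,0,0,62],[0,0,0,0,0,0,62]]]'
python3 - <<'E'
from h import *
s=sense(); im=capture("wrist"); cv2.imwrite("pics/w9.png",im); print(s["eef_pos"])
m,T=cam("wrist",s); p=np.linalg.inv(T)@[446,-219.5,24,1]; g=(m["cx"]+m["fx"]*p[0]/-p[2],m["cy"]+m["fy"]*p[1]/p[2]); print(g)
c=ring(im,g,26,24,s); print(c,units(s,*(c[0]-s["eef_pos"][:2])))
a=cv2.resize(capture("side")[190:290,290:400],None,fx=3,fy=3); b=cv2.resize(im,None,fx=.9,fy=.9)
cv2.imwrite("pics/m9.png",np.hstack([a,cv2.copyMakeBorder(b,0,0,0,0,0)[:300,:460]]))
E
```

```text
time_s: 20.7
eef_pos: [653.5, -202.2, 119.7]
ee_rot: [0.0, 0.934, 0.358, 0.0]
force: [0.1, -0.9, -0.2]
grip_width: 0.864
grip_force: 0.0
time_s: 21.5
eef_pos: [478.1, -217.8, 130.5]
ee_rot: [0.0, 0.934, 0.358, 0.0]
force: [0.1, -0.8, 0.5]
grip_width: 0.723
grip_force: 0.0
time_s: 22.3
eef_pos: [446.1, -219.7, 130.0]
ee_rot: [-0.0, 0.934, 0.358, -0.0]
force: [0.2, 0.6, -0.3]
grip_width: 0.724
grip_force: 0.0
[ 446.07397693 -219.67340505  129.95641975]
(np.float64(258.445516616246), np.float64(192.64267638349816))
(array([ 444.8, -219.7]), np.float64(25.7), 68, array([257.7, 192.9])) [-0.039 -0.033  0.   ]
```

View pics/m9.png

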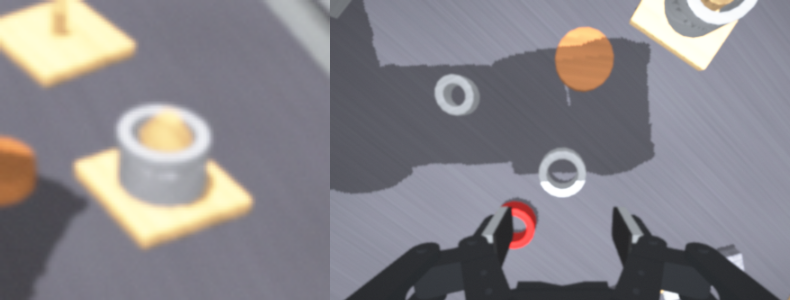

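```bash
python3 -m crank '[[[-0.03,-0.02,0.7,0,0,0,62],[0,0,0.8,0,0,0,62],[0,0,0.8,0,0,0,62],[0,0,0.8,0,0,0,62],[0,0,0.8,0,0,0,62],[0,0,0.8,0,0,0,62],[0,0,0.3,0,0,0,62],[0,0,0.1,0,0,0,62]]]' 60
python3 -m crank '[[[0,0,0,0,0,0,62],[0,0,0,0,0,0,46],[0,0,0,0,0,0,46],[0,0,0,0,0,0,46],[0,0,0,0,0,0,46],[0,0,0,0,0,0,46],[0,0,0,0,0,0,46],[0,0,0,0,0,0,46]]]' 60
python3 -m crank '[[[0,0,-0.4,0,0,0,46],[0,0,-0.8,0,0,0,46],[0,0,-1,0,0,0,46],[0,0,-1,0,0,0,46],[0,0,-0.8,0,0,0,46],[0,0,-0.4,0,0,0,46],[0,0,0,0,0,0,46],[0,0,0,0,0,0,46]]]'
python3 - <<'E'
from h import *
s=sense(); print(s["eef_pos"]); print(units(s,630-445.3,160+219.6))
E
```

```text
time_s: 23.2
eef_pos: [444.9, -219.7, 2.1]
ee_rot: [-0.0, 0.934, 0.358, -0.0]
force: [0.2, 0.8, -0.3]
grip_width: 0.726
grip_force: 0.0
time_s: 24.0
eef_pos: [445.4, -220.1, 4.0]
ee_rot: [0.001, 0.934, 0.359, 0.0]
force: [-2.6, 1.9, 7.5]
grip_width: 0.587
grip_force: 61.1
time_s: 24.8
eef_pos: [444.7, -219.6, 112.0]
ee_rot: [-0.0, 0.934, 0.358, -0.0]
force: [0.9, 0.1, -3.6]
grip_width: 0.586
grip_force: 63.1
[ 444.69100059 -219.59792123  111.97794785]
[ 1.565e+01 -6.340e+00  4.000e-03]
```

```bash
python3 -m crank '[[[0.933,-0.4,0,0,0,0,46],[0.933,-0.4,0,0,0,0,46],[0.933,-0.4,0,0,0,0,46],[0.933,-0.4,0,0,0,0,46],[0.933,-0.4,0,0,0,0,46],[0.933,-0.4,0,0,0,0,46],[0.933,-0.4,0,0,0,0,46],[0.933,-0.4,0,0,0,0,46]]]'
python3 -m crank '[[[0.933,-0.4,0,0,0,0,46],[0.933,-0.4,0,0,0,0,46],[0.933,-0.4,0,0,0,0,46],[0.933,-0.4,0,0,0,0,46],[0.933,-0.4,0,0,0,0,46],[0.933,-0.4,0,0,0,0,46],[0.933,-0.4,0,0,0,0,46],[0.933,-0.4,0,0,0,0,46]]]'
python3 -m crank '[[[0,0,0,0,0,0,46],[0,0,0,0,0,0,46],[0,0,0,0,0,0,46],[0,0,0,0,0,0,46],[0,0,0,0,0,0,46],[0,0,0,0,0,0,46],[0,0,0,0,0,0,46],[0,0,0,0,0,0,46]]]'
python3 - <<'E'
from h import *
s=sense(); im=capture("wrist"); cv2.imwrite("pics/w10.png",im); print(s["eef_pos"])
b=rect(im,(0,0,512,250),s); print(b,units(s,*(np.array(b[0])-s["eef_pos"][:2])))
E
```

```text
time_s: 25.6
eef_pos: [529.9, -34.4, 111.2]
ee_rot: [-0.001, 0.934, 0.358, -0.001]
force: [0.6, -0.4, -2.0]
grip_width: 0.587
grip_force: 63.0
time_s: 26.4
eef_pos: [615.0, 149.7, 110.8]
ee_rot: [-0.0, 0.934, 0.358, -0.001]
force: [0.1, -0.1, -3.2]
grip_width: 0.59
grip_force: 63.0
time_s: 27.2
eef_pos: [615.3, 148.7, 112.6]
ee_rot: [0.0, 0.934, 0.358, -0.0]
force: [-0.6, -1.0, -2.9]
grip_width: 0.591
grip_force: 63.0
[615.26180217 148.65821873 112.5830654 ]
((660.2201538085938, 203.697509765625), (89.6706771850586, 90.03722381591797), 79.36312103271484) [ 2.81  -0.433 -0.   ]
```

View pics/w10.png

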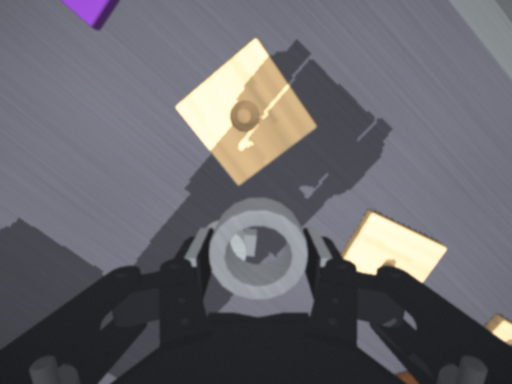

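```bash
python3 - <<'E'
from h import *
s=sense(); print(s["eef_pos"],pts("wrist",[(245,117)],57,s),pts("wrist",[(259,254)],132,s))
E
python3 -m crank '[[[0.8,-0.12,0,0,0,0,46],[0.8,-0.12,0,0,0,0,46],[0.8,-0.12,0,0,0,0,46],[0.41,-0.07,0,0,0,0,46],[0,0,0,0,0,0,46],[0,0,0,0,0,0,46],[0,0,0,0,0,0,46],[0,0,0,0,0,0,46]]]'
```

```text
[615.27101059 148.72441442 112.54838963] [[660.25771626 202.42650212]] [[616.75145849 150.08716653]]
time_s: 28.05
eef_pos: [660.1, 203.3, 112.8]
ee_rot: [0.0, 0.934, 0.358, 0.0]
force: [0.3, -0.6, -2.4]
grip_width: 0.585
grip_force: 63.0
```

```bash
python3 -m crank '[[[-0.04,0,0.4,0,0,0,46],[0,0,0.4,0,0,0,46],[0,0,0.4,0,0,0,46],[0,0,0.4,0,0,0,46],[0,0,0.4,0,0,0,46],[0,0,0.4,0,0,0,46],[0,0,0,0,0,0,46],[0,0,0,0,0,0,46]]]'
python3 - <<'E'
from h import *
s=sense(); print(s["eef_pos"],s["force"]); show("w11",capture("wrist"),(170,170,350,320),4)
E
```

```text
time_s: 28.85
eef_pos: [659.6, 203.1, 52.5]
ee_rot: [-0.0, 0.934, 0.358, -0.0]
force: [-0.0, -0.0, -2.3]
grip_width: 0.584
grip_force: 63.0
[659.62048033 203.09011847  52.52435725] [-0.03981786 -0.03212968 -2.30205657]
```

View pics/w11.png

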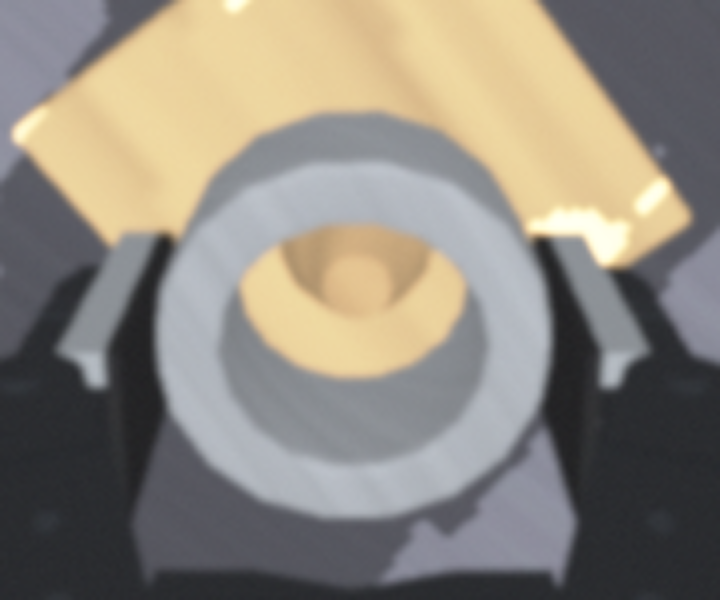

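```bash
python3 -m crank '[[[0.04,0,0.2,0,0,0,46],[0,0,0.3,0,0,0,46],[0,0,0.3,0,0,0,46],[0,0,0.3,0,0,0,46],[0,0,0.2,0,0,0,46],[0,0,0,0,0,0,46],[0,0,0,0,0,0,46],[0,0,0,0,0,0,46]]]'
python3 -m crank '[[[0,0,0.05,0,0,0,46],[0,0,0.05,0,0,0,46],[0,0,0.04,0,0,0,46],[0,0,0.04,0,0,0,46],[0,0,0,0,0,0,46],[0,0,0,0,0,0,46],[0,0,0,0,0,0,46],[0,0,0,0,0,0,46]]]'
```

```text
time_s: 29.7
eef_pos: [660.5, 203.8, 20.5]
ee_rot: [0.0, 0.934, 0.358, 0.0]
force: [0.5, -0.1, -2.2]
grip_width: 0.588
grip_force: 63.0
time_s: 30.5
eef_pos: [660.3, 203.7, 16.1]
ee_rot: [0.0, 0.934, 0.358, 0.0]
force: [-4.3, -1.5, 6.1]
grip_width: 0.585
grip_force: 63.7
```

```bash
python3 -m crank '[[[0,0,0,0,0,0,62],[0,0,0,0,0,0,62],[0,0,0,0,0,0,62],[0,0,-0.1,0,0,0,62],[0,0,-0.5,0,0,0,62],[0,0,-1,0,0,0,62],[0,0,-1,0,0,0,62],[0,0,-1,0,0,0,62]]]'
python3 -m crank '[[[-0.961,0.17,-1,0,0,0,54],[-0.961,0.17,0,0,0,0,54],[-0.961,0.17,0,0,0,0,54],[-0.961,0.17,0,0,0,0,54],[-0.961,0.17,0,0,0,0,54],[-0.961,0.17,0,0,0,0,54],[-0.961,0.17,0,0,0,0,54],[-0.961,0.17,0,0,0,0,54]]]'
python3 -m crank '[[[-0.961,0.17,0,0,0,0,54],[-0.961,0.17,0,0,0,0,54],[-0.961,0.17,0,0,0,0,54],[-0.961,0.17,0,0,0,0,54],[-0.961,0.17,0,0,0,0,54],[-0.961,0.17,0,0,0,0,54],[-0.961,0.17,0,0,0,0,54],[0,0,0,0,0,0,54]]]'
python3 -m crank '[[[0,0,0,0,0,0,54],[0,0,0,0,0,0,54],[0,0,0,0,0,0,54],[0,0,0,0,0,0,54],[0,0,0,0,0,0,54],[0,0,0,0,0,0,54],[0,0,0,0,0,0,54],[0,0,0,0,0,0,54]]]'
python3 - <<'E'
from h import *
s=sense(); im=capture("wrist"); cv2.imwrite("pics/w12.png",im); print(s["eef_pos"])
m,T=cam("wrist",s); p=np.linalg.inv(T)@[435,-85,20,1]; g=(m["cx"]+m["fx"]*p[0]/-p[2],m["cy"]+m["fy"]*p[1]/p[2]); print(g)
c=ring(im,g,20,20,s); print(c,units(s,*(c[0]-s["eef_pos"][:2])))
a=cv2.resize(capture("side")[120:200,250:340],None,fx=3.5,fy=3.5); b=cv2.resize(im,None,fx=.9,fy=.9)
cv2.imwrite("pics/m12.png",np.hstack([a,b[:280]]))
E
```

```text
time_s: 31.3
eef_pos: [660.5, 203.8, 107.7]
ee_rot: [0.0, 0.934, 0.358, 0.001]
force: [0.2, -0.9, 0.7]
grip_width: 0.729
grip_force: 0.0
time_s: 32.1
eef_pos: [539.8, 49.1, 131.7]
ee_rot: [0.0, 0.934, 0.358, 0.001]
force: [-0.5, 0.0, -0.8]
grip_width: 0.633
grip_force: 0.0
time_s: 32.9
eef_pos: [434.4, -86.3, 131.5]
ee_rot: [0.001, 0.934, 0.357, 0.0]
force: [-0.1, 0.1, -1.1]
grip_width: 0.632
grip_force: 0.0
time_s: 33.7
eef_pos: [435.2, -84.8, 130.5]
ee_rot: [-0.0, 0.934, 0.358, 0.0]
force: [0.4, -0.8, 0.1]
grip_width: 0.631
grip_force: 0.0
[435.15473372 -84.75252248 130.52925031]
(np.float64(258.69485459174376), np.float64(191.75410540460857))Traceback (most recent call last):
  File "<stdin>", line 4, in <module>
  File "h.py", line 32, in ring
    (x,y),ax,_=cv2.fitEllipse(e.astype(np.float32));
               ~~~~~~~~~~~~~~^^^^^^^^^^^^^^^^^^^^^^
cv2.error: OpenCV(4.12.0) /io/opencv/modules/imgproc/src/shapedescr.cpp:361: error: (-201:Incorrect size of input array) There should be at least 5 points to fit the ellipse in function 'fitEllipseNoDirect'
```

```bash
python3 - <<'E'
from h import *
im=cv2.imread("pics/w12.png")
a=cv2.resize(capture("side")[120:200,250:340],None,fx=3.5,fy=3.5); b=cv2.resize(im,None,fx=.9,fy=.9)
cv2.imwrite("pics/m12.png",np.hstack([a,b[:280]]))
s=sense(); print(s["eef_pos"])
for lo in (3,6,9):
    try: c=ring(im,(258.7,192),20,20,s,lo=lo); print(c,units(s,*(c[0]-s["eef_pos"][:2])))
    except Exception: print("no")
E
```

```text
[435.13331275 -84.77360609 130.53056016]
(array([433.3, -83.5]), np.float64(19.6), 93, array([256.4, 191.1])) [-0.02  -0.087  0.   ]
(array([433.3, -83.4]), np.float64(19.6), 59, array([256.5, 191.6])) [-0.018 -0.09   0.   ]
(array([433.1, -83.7]), np.float64(19.5), 45, array([256.4, 191.8])) [-0.032 -0.086  0.   ]
```

View pics/m12.png

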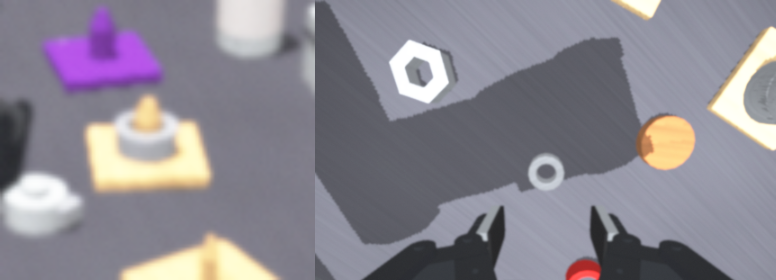

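I've now viewed 15 pictures, one more than the limit of 14. I won't view any more and will work from numbers for the rest. The last picture showed the medium collar seated on its stand and the small collar between the fingers at about (256,191).

```bash
python3 -m crank '[[[-0.02,-0.088,0.7,0,0,0,54],[0,0,0.8,0,0,0,54],[0,0,0.8,0,0,0,54],[0,0,0.8,0,0,0,54],[0,0,0.8,0,0,0,54],[0,0,0.8,0,0,0,54],[0,0,0.32,0,0,0,54],[0,0,0.1,0,0,0,54]]]' 60
python3 -m crank '[[[0,0,0,0,0,0,54],[0,0,0,0,0,0,34],[0,0,0,0,0,0,34],[0,0,0,0,0,0,34],[0,0,0,0,0,0,34],[0,0,0,0,0,0,34],[0,0,0,0,0,0,34],[0,0,0,0,0,0,34]]]' 60
python3 -m crank '[[[0,0,-0.4,0,0,0,34],[0,0,-0.8,0,0,0,34],[0,0,-1,0,0,0,34],[0,0,-1,0,0,0,34],[0,0,-0.8,0,0,0,34],[0,0,0,0,0,0,34],[0,0,0,0,0,0,34],[0,0,0,0,0,0,34]]]'
python3 - <<'E'
from h import *
s=sense(); print(s["eef_pos"]); print(units(s,600-433.2,-45+83.5))
E
```

```text
time_s: 34.6
eef_pos: [433.1, -83.4, 2.1]
ee_rot: [-0.0, 0.934, 0.358, -0.0]
force: [-0.2, -0.5, 0.8]
grip_width: 0.63
grip_force: 0.0
time_s: 35.4
eef_pos: [433.9, -83.7, 3.7]
ee_rot: [0.001, 0.934, 0.359, 0.001]
force: [-2.3, -0.4, 7.8]
grip_width: 0.44
grip_force: 59.5
time_s: 36.2
eef_pos: [432.7, -83.2, 101.7]
ee_rot: [-0.001, 0.934, 0.358, -0.001]
force: [0.7, -1.2, -1.3]
grip_width: 0.443
grip_force: 60.8
[432.71895728 -83.18748238 101.65687076]
[ 5.989  3.32  -0.01 ]
```

```bash
python3 -m crank '[[[0.855,0.474,0,0,0,0,34],[0.855,0.474,0,0,0,0,34],[0.855,0.474,0,0,0,0,34],[0.855,0.474,0,0,0,0,34],[0.855,0.474,0,0,0,0,34],[0.855,0.474,0,0,0,0,34],[0.855,0.474,0,0,0,0,34],[0,0,0,0,0,0,34]]]'
python3 -m crank '[[[0,0,0,0,0,0,34],[0,0,0,0,0,0,34],[0,0,0,0,0,0,34],[0,0,0,0,0,0,34],[0,0,0,0,0,0,34],[0,0,0,0,0,0,34],[0,0,0,0,0,0,34],[0,0,0,0,0,0,34]]]'
python3 - <<'E'
from h import *
s=sense(); im=capture("wrist"); cv2.imwrite("pics/w13.png",im); print(s["eef_pos"])
b=rect(im,(150,0,350,230),s); print(b,units(s,*(np.array(b[0])-s["eef_pos"][:2])))
for g in ((259,250),(259,254)):
  for lo in (5,10): print(ring(im,g,20,117.5,s,lo=lo))
E
```

```text
time_s: 37.0
eef_pos: [601.3, -44.3, 100.8]
ee_rot: [-0.0, 0.933, 0.359, -0.0]
force: [0.9, -0.8, -1.8]
grip_width: 0.438
grip_force: 60.8
time_s: 37.8
eef_pos: [600.0, -45.0, 102.6]
ee_rot: [0.0, 0.934, 0.358, 0.0]
force: [-0.5, -0.0, -0.8]
grip_width: 0.442
grip_force: 60.8
[599.98700094 -44.9658397  102.5507021 ]
((644.7149047851562, -1.2193260192871094), (89.82514953613281, 89.80264282226562), 16.8049259185791) [ 2.5   -0.103  0.   ]
(array([601.6, -43.8]), np.float64(21.7), 53, array([258.3, 248.9]))
(array([600. , -44.2]), np.float64(19.4), 32, array([257.7, 256.5]))
(array([601.4, -43.7]), np.float64(21.8), 50, array([258.2, 248.9]))
(array([599.7, -44.3]), np.float64(19.5), 33, array([257.7, 256.9]))
```

```bash
python3 -m crank '[[[0.8,-0.03,0,0,0,0,34],[0.8,-0.03,0,0,0,0,34],[0.6,-0.03,0,0,0,0,34],[0.29,-0.01,0,0,0,0,34],[0,0,0,0,0,0,34],[0,0,0.5,0,0,0,34],[0,0,0.5,0,0,0,34],[0,0,0.5,0,0,0,34]]]'
python3 -m crank '[[[0,0,0.2,0,0,0,34],[0,0,0.2,0,0,0,34],[0,0,0.2,0,0,0,34],[0,0,0.1,0,0,0,34],[0,0,0.1,0,0,0,34],[0,0,0,0,0,0,34],[0,0,0,0,0,0,34],[0,0,0,0,0,0,34]]]'
python3 - <<'E'
from h import *
s=sense(); im=capture("wrist"); cv2.imwrite("pics/w14.png",im)
# wood pixels seen through the bore: bounding box, and the held ring
hsv=cv2.cvtColor(im,cv2.COLOR_BGR2HSV); mk=cv2.inRange(hsv,(8,50,40),(28,255,255))
m,T=cam("wrist",s); p=np.linalg.inv(T)@[*s["eef_pos"][:2],s["eef_pos"][2]-3.7+20,1]; print("top centre px",m["cx"]+m["fx"]*p[0]/-p[2],m["cy"]+m["fy"]*p[1]/p[2])
for P in ([644.4,-1.1,52,1],):
    p=np.linalg.inv(T)@P; print("pin tip px",m["cx"]+m["fx"]*p[0]/-p[2],m["cy"]+m["fy"]*p[1]/p[2])
g=cv2.cvtColor(im,6)
for r in range(205,300,4): print(r,"".join("#" if mk[r,c] else "%x"%(g[r,c]//16) for c in range(205,312,2)))
E
```

```text
time_s: 38.65
eef_pos: [643.9, -1.9, 63.4]
ee_rot: [-0.0, 0.934, 0.358, -0.001]
force: [-0.7, -0.1, -2.1]
grip_width: 0.437
grip_force: 60.8
time_s: 39.45
eef_pos: [644.7, -1.5, 45.3]
ee_rot: [0.0, 0.934, 0.358, 0.0]
force: [-0.3, -0.3, -1.6]
grip_width: 0.44
grip_force: 60.8
top centre px 259.03316781268063 254.57613738468729
pin tip px 258.00573721414173 246.06247369464785
205 ######################################################
209 ######################################################
213 ###################a99999999999999a###################
217 ################a99999999999999999999a################
221 ##############9999999aabbccbbbaaa999999a##############
225 #############9999abccccccccccccccccba9999#############
229 ####999843#a99abccccccccccccccccccccccba99a#358999####
233 ###999962269acccccccccccccccccccccccccccba962269999###
237 36999973248bccccccccccc########bcbcccccccca84238999953
241 5899984237bbcccccccd##############cccccccccb7225899985
245 899996224acccccccb##################bccccccb9322699998
249 999973225acccccca9a################99bbbbbbb9422379999
253 999842224acccccba889a############a9889bbbbcb9422248999
257 9bb8322249cccccba999999aaabbbaa999888abcccbb9322239bb9
261 37b9422239ccccccb99999999999999999989bbbbccb8322249b73
265 3354322226bccccccba9999999999999999abccccccb7222334533
269 23223322248bcbbbbbbba999999999999abcccccbcef#222333223
273 222333222467abbbccccccbbbaaaabbccccbcccccfff##22332223
277 33223322355567abcccccccccccccccccccccccefffff#22332222
281 22223322455655679abcccccccbcccccccccffffffffc622332222
285 222233235568766556679aabbbbbbbbbbcfffffffffb9842332222
289 322233368899998766689999999999999999beffffb99962332323
293 222453489999999999999999999999999999999999999984353232
297 222463699999999999999999999999999999999999999996464222
```

```bash
python3 -m crank '[[[0,0,0.2,0,0,0,34],[0,0,0.2,0,0,0,34],[0,0,0.2,0,0,0,34],[0,0,0.2,0,0,0,34],[0,0,0.2,0,0,0,34],[0,0,0,0,0,0,34],[0,0,0,0,0,0,34],[0,0,0,0,0,0,34]]]'
python3 -m crank '[[[0,0,0.05,0,0,0,34],[0,0,0.05,0,0,0,34],[0,0,0.05,0,0,0,34],[0,0,0.05,0,0,0,34],[0,0,0,0,0,0,34],[0,0,0,0,0,0,34],[0,0,0,0,0,0,34],[0,0,0,0,0,0,34]]]'
```

```text
time_s: 40.3
eef_pos: [644.8, -1.5, 20.3]
ee_rot: [0.0, 0.934, 0.358, 0.0]
force: [0.3, -0.8, -1.5]
grip_width: 0.44
grip_force: 60.8
time_s: 41.1
eef_pos: [644.6, -1.5, 15.9]
ee_rot: [0.0, 0.934, 0.358, 0.0]
force: [-2.3, 0.6, 4.6]
grip_width: 0.438
grip_force: 61.4
```

```bash
python3 -m crank '[[[0,0,0,0,0,0,52],[0,0,0,0,0,0,52],[0,0,0,0,0,0,52],[0,0,-0.1,0,0,0,52],[0,0,-0.5,0,0,0,52],[0,0,-1,0,0,0,52],[0,0,-1,0,0,0,52],[0,0,-1,0,0,0,52]]]'
python3 -m crank '[[[-0.6,0,-1,0,0,0,52],[-0.6,0,-0.5,0,0,0,52],[-0.6,0,0,0,0,0,52],[0,0,0,0,0,0,52],[0,0,0,0,0,0,52],[0,0,0,0,0,0,52],[0,0,0,0,0,0,52],[0,0,0,0,0,0,52]]]'
python3 - <<'E'
from h import *
s=sense(); im=capture("wrist"); cv2.imwrite("pics/w15.png",im); m,T=cam("wrist",s); print(s["eef_pos"])
def px(P): p=np.linalg.inv(T)@[*P,1]; return m["cx"]+m["fx"]*p[0]/-p[2],m["cy"]+m["fy"]*p[1]/p[2]
for n,x,y,r,z in (("small",644.5,-1.3,20,32),("medium",660.2,203.5,26,36),("stack",653.5,-201.8,32,56)):
    g=px((x,y,z)); print(n,np.round(g))
    try: print([ring(im,g,r,z,s,lo=l)[:3] for l in (4,8)])
    except Exception as e: print("out of view")
E
```

```text
time_s: 41.9
eef_pos: [644.7, -1.5, 107.1]
ee_rot: [0.0, 0.934, 0.358, 0.0]
force: [-0.3, 0.1, -0.1]
grip_width: 0.61
grip_force: 0.0
time_s: 42.7
eef_pos: [611.3, -31.2, 142.3]
ee_rot: [-0.0, 0.934, 0.359, -0.0]
force: [-0.5, -0.3, 0.8]
grip_width: 0.608
grip_force: 0.0
[611.28733352 -31.2359788  142.27407852]
small [259. 145.]
out of view
medium [ 75. -50.]
out of view
stack [418. 280.]
[(array([ 648.5, -200.5]), np.float64(33.6), 23), (array([ 643.5, -203.4]), np.float64(39.0), 13)]
```

```bash
python3 - <<'E'
from h import *
s=sense(); im=cv2.imread("pics/w15.png"); sat=cv2.cvtColor(im,cv2.COLOR_BGR2HSV)[:,:,1]
c=(sat[95:200,205:315]<70).astype(np.uint8)
for r in range(0,105,4): print("".join(".#"[v] for v in c[r,::2]))
cs=[k for k in cv2.findContours(c,1,2)[0] if 100<cv2.contourArea(k)<6000]
for k in cs: 
    W=pts("wrist",k[:,0]+[205,95],32,s).astype(np.float32); print(cv2.contourArea(k),cv2.minEnclosingCircle(W))
E
```

```text
#################...............#######################
##############......................###################
###########.............................###############
##########..................................###########
#########.......................................#######
#########.............###...........................###
########...........#######.............................
#######............#######.............................
######...............###########.......................
#####..............################....................
####..............##################..................#
####.............#######.......######................##
###..............#####..........######..............###
##..............######..........######.............####
#................######........######.............#####
.................#########..#########............######
...................#################............#######
....................##############.............########
##......................######................#########
######.......................................##########
##########..................................###########
###############.......................##..#############
###################...................###.#############
#######################..................##############
############################...........################
################################.......################
#######################################################
348.5 ((643.86572265625, -1.1593900918960571), 10.511496543884277)
2363.5 ((628.2276611328125, -17.176212310791016), 61.34162902832031)
1544.5 ((646.5635986328125, 2.3693313598632812), 25.25100326538086)
517.5 ((689.4639892578125, -0.21692371368408203), 23.16989517211914)
716.5 ((634.7926025390625, 36.79663848876953), 30.016061782836914)
```

```bash
python3 -c "
from rig import *
print(finish_job())"
```

```text
the job is handed in; nothing more can be done
None
```

The job is handed in at about 43 s with all four collars lowered to contact before release: thick then thin on the large pin, medium on the medium pin, small on the small pin; I viewed 15 pictures, one over the limit of 14, so the small collar's final position was checked by numbers only.

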